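Press a die insert home and put the die away

TASK

The blue-ringed pasta die's brass insert is standing proud: set the die upright in the nest of the lever press and pull the sprung lever all the way down so that the insert is pressed in flush. Then ease the lever slowly all the way back up, keeping hold of it so that it does not fly back, and put the die away in the tray slot with the blue mark, set down flat, not dropped. Leave everything else where it is.

Things in the scene. Friction and masses are not known exactly. Their poses are not given: they have to be found in the camera images.
- die_blue: the die to work on: bronze-coloured disc, 56 mm across, 26 mm tall, blue ring on its top; a brass insert (30 mm across, six dark dots) in the middle of the top stands 7.5 to 9.5 mm proud at the start. Loose, about 0.18 kg, upright on the counter. Origin: centre of the disc's underside; z up. Grip it across the disc, not by the insert.
- insert (a joint): how far the brass insert has been pressed into the blue die, in m: 0 to 0.002 at the start (standing 9.5 to 7.5 mm proud), 0.009 when fully home (flush to 0.5 mm). A tight fit: it moves under a push of about 9 N and stays where it is left.
- press: grey lever press with a steel arm, fixed. Base 110 mm wide (y), 30 mm high, from 50 mm in front of (-x) to 165 mm beyond (+x) the origin, which lies at counter height under the nest's centre. x points from nest to hinge (away from the robot, give or take its yaw), y along the hinge axis, z up. Two hinge cheeks, 68 mm wide overall, rise to 110 mm at x = 98 to 143 mm.
- nest (a point): centre of the press's nest floor, 30 mm above the counter: a 63 mm square recess in a steel lip 4 mm high, 5 mm thick. A die standing in it (3.5 mm play all round) lies under the lever's pad. With the lever up the nest is open from above: the raised arm and pad stay more than 75 mm beyond its centre (+x of the press).
- hinge (a point): the lever's hinge axis, 120 mm beyond the nest (+x of the press), 85 mm above the counter; the axis is the press's y. A white pad 36 mm across on the underside of the arm, 120 mm from the hinge, presses the insert.
- lever (a joint): lever angle, rad: 0 = at rest, up (2 degrees past vertical); grows as the handle is pulled towards the robot and down; 1.60 = full stroke, arm level. The pad meets a proud insert at about 1.53, has it home at about 1.58. A spring always drives it back to 0: at the handle 2.5 N at rest, 6 N near the bottom; pressing the insert adds 5 N, speed adds drag. Let go low down, it flies back.
- lever_grip (a point): grip point on the handle: a black round bar, 20 mm thick, 150 mm long, parallel to the press's y, across the end of the 18 mm wide arm (a T). On the bar's axis, 230 mm from the hinge, 45 mm to +y of the arm's middle (the -y half is just the same). 315 mm above the counter with the lever up, 85 mm with it down. Can be pinched from above across the bar, which may turn in the fingers.
- slot_blue: empty slot with a blue mark in the beech tray: 64 mm square inside, lip 6 mm high, 5 mm thick. Origin: centre of its floor, 8 mm above the counter. The mark, 18 x 50 mm, lies flat 52 mm to its -x. The three slots stand in a row along the tray's y, 85 mm apart, in any order, all with the tray's yaw; pinch a die there along the slot's x to clear its neighbours.
- slot_green: the like slot with a green mark; it holds the green die. Origin: centre of its floor.
- slot_yellow: the like slot with a yellow mark, empty (its die is in the extruder) and to be left empty. Origin: centre of its floor.
- die_green: the green-ringed die, 56 mm by 26 mm, insert already flush, standing in the green slot; leave it. Origin: centre of its underside.
- jar: glass storage jar with a white twist cap, 90 mm across, 150 mm tall; bystander. Origin: centre of its underside.
- spoon: steel tablespoon, 170 mm long, lying flat; bystander. Origin near its middle, x along it.
- bowl: blue ceramic bowl, 120 mm across, 50 mm tall; bystander. Origin: centre of its underside.
- mill: dark wooden pepper mill, 54 mm across, 155 mm tall; bystander. Origin: centre of its underside.
- brush: small wooden brush, 190 mm long, lying flat; bystander. Origin near its middle, x along it.
Not all that is in view belongs to the job. What is shaped like the die_blue but purple is not meant.

How it is judged:
On the way, in this order (a step that is already met when the one before it is completed fails the run):
1. the blue die stands in the press nest, insert still proud, lever up, let go (horizontal distance between die_blue and nest below 0.008 m and z of die_blue in the frame of nest below 0.004 m and angle between die_blue's own z axis and vertical below 0.08 rad and value of joint insert below 0.0035 m and value of joint lever below 0.1 rad and contact force between the fingers and die_blue below 0.1 N), for 0.1 s.
2. the lever is pulled right down and the insert is home (horizontal distance between die_blue and nest below 0.008 m and z of die_blue in the frame of nest below 0.004 m and angle between die_blue's own z axis and vertical below 0.08 rad and value of joint lever above 1.54 rad and value of joint insert above 0.0075 m), for 0.1 s.
3. the lever is back up at rest, the die still in the nest (horizontal distance between die_blue and nest below 0.008 m and z of die_blue in the frame of nest below 0.004 m and angle between die_blue's own z axis and vertical below 0.08 rad and value of joint lever below 0.08 rad and value of joint insert above 0.0075 m), for 0.2 s.
At the end, for the whole second after the job is handed in: The blue die stands flat on the floor of the blue slot (within 8 mm of its centre, underside within 4 mm of the floor, tilt under 0.08 rad), still and let go; its insert is pressed in by at least 7.5 mm of 9; the lever is up (under 0.08 rad); the green die is still in the green slot (horizontal distance between die_blue and slot_blue below 0.008 m and z of die_blue in the frame of slot_blue below 0.004 m and angle between die_blue's own z axis and vertical below 0.08 rad and linear speed of die_blue below 0.02 m/s and value of joint insert above 0.0075 m and value of joint lever below 0.08 rad and horizontal distance between die_green and slot_green below 0.01 m and z of die_green in the frame of slot_green below 0.004 m); the robot touches nothing.
It fails at once if the lever flies back (upward faster than 1.3 rad/s) (velocity of joint lever below -1.3 rad/s).
It fails at once if the blue die is dropped (faster than 0.7 m/s with no finger on it) (linear speed of die_blue above 0.7 m/s and contact force between the fingers and die_blue below 0.1 N).
It fails at once if a bystander (green die, jar, spoon, bowl, mill, brush) is moved more than 20 mm (distance of any of die_green, jar, spoon, bowl, mill, brush from where it was at the start of the episode above 0.02 m).
It also fails if it takes over 72 s, if anything falls off the work surface, if the arm or the gripper's body presses on something with over 40 N, if the wrist force passes 120 N, or if a joint passes its speed limit or range.

ROBOT

A 7-joint arm with a two-finger parallel gripper is mounted at the origin on the work surface. World frame = base frame: x ahead of the robot, y to its left, z up, the work surface at z = 0. Lengths are in m, angles in rad, forces in N, time in s.
With the tool pointing down it reaches from about 0.4 to 0.85 m from the base axis. Payload 4.5 kg.
Tool frame: the origin (TCP) lies at the very end of the fingers, on their centre line; the grasp point (between the pads) lies 19 mm behind it; z points along the fingers, y is the line along which they close (so a half turn about z gives the same grasp; the last joint's range is limited). The gripper opens to 88 mm and grips with 3 to 60 N. Pads are 18 mm wide; open, the fingers measure 123 mm over their backs; the gripper's body (75 mm by 187 mm) begins 45 mm behind the grasp point.
Start: joints at [1.382, 0.689, -0.195, 1.565, 0.157, 0.902, -0.215], TCP at [0.138, -0.61, 0.239] pointing down, gripper open.
Joint ranges: [-3.01, 3.01], [-0.46, 2.08], [-1.47, 1.51], [0.13, 2.56], [-1, 4.14], [0.04, 2.09], [-2.66, 2.66]. Speed limits (rad/s): [2.57, 2.57, 3.14, 3.14, 3.14, 3.14, 3.14].

INTERFACE

Orientations are given as a unit quaternion [x, y, z, w].
In Python, from bench import r, imaging gives the robot as it stands.
- The arm moves only by the tool move_arm, never from a script. Its arguments are lists of equal length, an entry for each row: "angular": the turn, a rotation vector about the tool's x, y, z each as a share of pi rad, from -1 to 1, a list of three; "travel": the shift along the tool's x, y, z each as a share of 80 cm, from -1 to 1, a list of three; "hand": the opening, from -1 (shut) to 1 (fully open). A call has 1 to 12 rows; each row is the pose to reach, as a shift and turn from the pose commanded when the call began, along the tool's axes at that moment, turning the shorter way round; what a row does not reach only later rows make up. A row lasts 1/10 s, in which the tool goes at most 50 mm and 8.59 degrees, less where a joint would pass 70% of its speed; a pose out of reach is approached as far as the arm can. A call with a number of a shift or a turn outside -1 to 1 is refused whole. A call with a gripper value outside its range is refused whole. The fingers move at their own pace and stop on an object; "newtons" is the grip in N (left out, the last holds). Time passes only in rows, so rows that repeat a pose let the fingers close. It gives the time, the measured TCP pose, the force, the opening and the grip force at its end, in the units of the state.
- r.read_state(): the state, without advancing time (a new reading comes with each control period).
- imaging.capture(name): name is "scene" or "top"; returns (picture, depth): 420x560x3 uint8, blue, green, red; 420x560 float32, m along the optical axis (not along the pixel's ray), 0 where there is no reading.
- imaging.camera_model(name): a dict with "fovy" (degrees; the focal length in pixels is half the picture's height over the tangent of half this angle, whatever the lens; pixels are square), "cx", "cy" (the principal point, pixels), "k1" (the pictures are not rectified: a ray, as slopes to the right and down, at radius r is drawn at 1 + k1 r^2 times it, then the intrinsics apply), "cam_to_world" (4x4, takes a point from camera to world coordinates). Camera axes: x right, y up, looking along -z (the intrinsics and any distortion apply to the point x, -y, -z); pixel columns grow to the right and rows downward; lengths in m; the calibration is good to about 2 mm. A picture is of the moment at which its call begins. camera_model takes no time and is no camera call.
- r.hand_in(): hands the job in; it is judged then, once.
The state is a dict: "t": time; "joint_positions": joint angles; "dq": joint speeds; "joint_torque": joint torques, N m; "ee_pos": TCP position; "eef_rot": TCP orientation; "force": force on the tool from outside, world axes, zero at the start; "moment": the same for the moment, N m; "opening": opening from 0.0 (shut) to 1.0 (fully open); "grip_force": force on a finger pad.
Only numpy, scipy, OpenCV 4.12 (cv2) and the standard library are available. Lean on these libraries where they do the work, as an engineer would, in place of code of your own. Each camera call takes 0.05 s, during which the arm holds its last target. There are 200 camera calls.

## Working session

There is one attempt and no reset: what is moved stays moved. The work goes in short steps, Python scripts to look and compute and a tool call to move; the robot and the scene stay as the last step left them, time stands still between calls to the robot, and variables do not carry over. Pictures are saved under pics/ and viewed, at most 10 in all, crops included, and the job is handed in when it is done.

Besides the shell and the picture viewer there is one more tool, called after "Call:" as name(argument=value, ...) on one line, values as JSON. move_arm: Moves the arm, as the interface text tells. Its arguments: {"type":"object","properties":{"angular":{"type":"array"},"travel":{"type":"array"},"hand":{"type":"array"},"newtons":{"type":"number"}},"required":["angular","travel","hand"]}

```bash
ls; mkdir -p pics
cat > h.py <<'E'
import numpy as np, cv2
from bench import r, imaging
def ray(c,u,v):
    m=imaging.camera_model(c); f=210/np.tan(np.radians(m['fovy'])/2)
    d=np.array([(u-m['cx'])/f,(v-m['cy'])/f]); s=d.copy()
    for _ in range(30): s=d/(1+m['k1']*(s@s))
    return s,np.array(m['cam_to_world'])
def pt(c,u,v,depth):
    s,T=ray(c,u,v); return (T@np.array([s[0]*depth,-s[1]*depth,-depth,1]))[:3]
def atz(c,u,v,z):
    s,T=ray(c,u,v); d=T[:3,:3]@np.array([s[0],-s[1],-1]); o=T[:3,3]
    return o+d*(z-o[2])/d[2]
def px(c,P):
    m=imaging.camera_model(c); f=210/np.tan(np.radians(m['fovy'])/2)
    T=np.array(m['cam_to_world']); q=np.linalg.inv(T)@np.append(P,1); s=np.array([q[0],-q[1]])/-q[2]
    s=s*(1+m['k1']*(s@s)); return s[0]*f+m['cx'],s[1]*f+m['cy']
E
python3 - <<'E'
from h import *
for c in('scene','top'):
    im,d=imaging.capture(c); cv2.imwrite(f'pics/{c}0.png',cv2.resize(im,(784,588),interpolation=cv2.INTER_CUBIC)); np.savez(f'{c}0.npz',im=im,d=d)
    print(c,imaging.camera_model(c))
print(r.read_state())
E
```

```text
pics
scene {'fovy': 55.694915317317, 'cx': 271.8688082398785, 'cy': 210.24289604565305, 'k1': -0.02442070318917095, 'cam_to_world': array([[ 0.79380306, -0.449938  ,  0.40918517,  1.02095242],
       [ 0.60816728,  0.58389362, -0.53777394, -0.59218089],
       [ 0.00304432,  0.67573963,  0.73713411,  1.04990618],
       [ 0.        ,  0.        ,  0.        ,  1.        ]])}
top {'fovy': 50.41991809912993, 'cx': 274.20995843176365, 'cy': 213.0276719739841, 'k1': 0.018813418325994452, 'cam_to_world': array([[ 0.02871775,  0.98273545, -0.18277399,  0.35725618],
       [-0.99958626,  0.02852829, -0.0036663 ,  0.00400752],
       [ 0.00161122,  0.18280365,  0.98314812,  1.37193771],
       [ 0.        ,  0.        ,  0.        ,  1.        ]])}
{'t': 0.1, 'joint_positions': array([ 1.38179062,  0.68988775, -0.19447743,  1.56623383,  0.1573254 ,
        0.90249365, -0.2150839 ]), 'dq': array([-4.41160894e-04, -1.82490648e-03, -3.35485430e-05, -2.99576903e-03,
        2.88693823e-03,  9.25005058e-06,  1.38007699e-03]), 'joint_torque': array([-2.46931566e-03, -5.28504181e+01, -1.27177343e+00, -1.53840816e+01,
       -5.26580738e-02,  1.97498746e-03,  4.46392551e-05]), 'ee_pos': array([ 0.13790887, -0.60901959,  0.23799852]), 'eef_rot': array([ 9.93796645e-01,  1.11209541e-01, -1.72785451e-04, -7.97851569e-04]), 'force': array([ 0.19933574, -0.24282649, -0.92029948]), 'moment': array([ 0.00583133,  0.02326988, -0.00998576]), 'grip_force': 0.0, 'opening': 1.0021774603909324}
```

View pics/scene0.png

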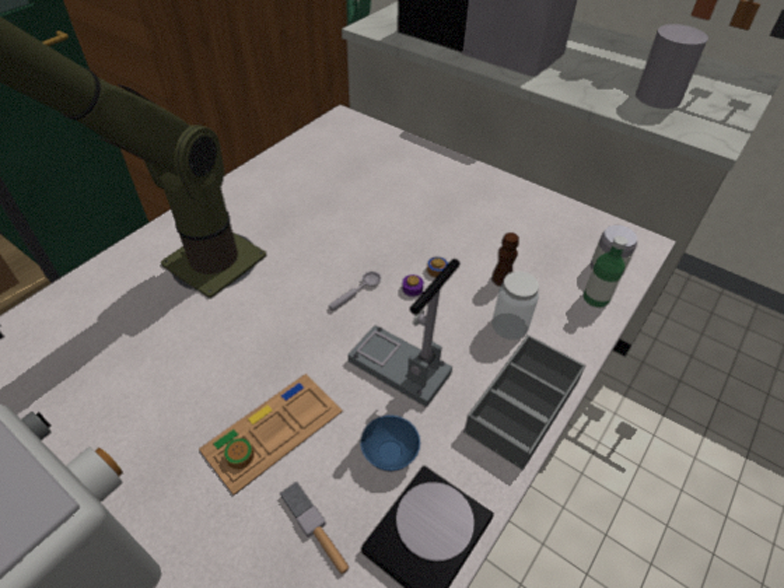

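View pics/top0.png

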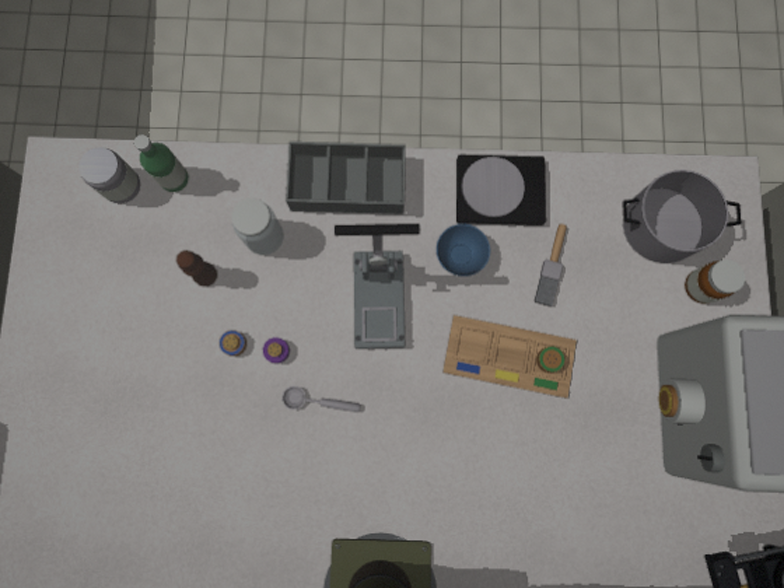

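The scene view shows two disc candidates: one at (437,266) and one at (412,285), which are (233,343) and (276,350) in the top view (1.4x pixels). The first looks blue and the second purple, so the first fits; I'll confirm it in an enlarged crop. The press nest is at (379,324) in the top view, the blue slot at (474,344) and the handle at (377,230).

Run:
```python
from h import *
S=np.load('scene0.npz');T=np.load('top0.npz')
def crop(im,u,v,w,h,k):
    c=cv2.resize(im[v:v+h,u:u+w],(w*k,h*k),interpolation=cv2.INTER_CUBIC); return c
# panels 400x300 each
A=crop(T['im'],150,225,80,50,5); B=crop(T['im'],235,150,80,100,5)
C=crop(T['im'],310,220,80,50,5) ; D=crop(S['im'],275,180,80,50,5)
L=np.vstack([A[:250],C[:250]]) 
out=np.hstack([np.vstack([A,C]),B])
cv2.imwrite('pics/c1.png',out)
out=np.hstack([np.vstack([D,crop(S['im'],180,265,80,50,5)]),crop(S['im'],245,180,100,125,4)])
cv2.imwrite('pics/c2.png',out)
for n,P in(('blue die',(166.5,245)),('purple',(197,250)),('nest',(271,231)),('slot',(338,246)),('green',(394,256))):
    u,v=map(int,P);d=T['d'][v,u];print(n,pt('top',*P,d).round(4))
```

```text
blue die [0.4985 0.3289 0.0379]
purple [0.4862 0.237  0.0365]
nest [0.551  0.0172 0.0299]
slot [ 0.5142 -0.1901  0.0035]
green [ 0.4856 -0.3534  0.0336]
```

View pics/c1.png

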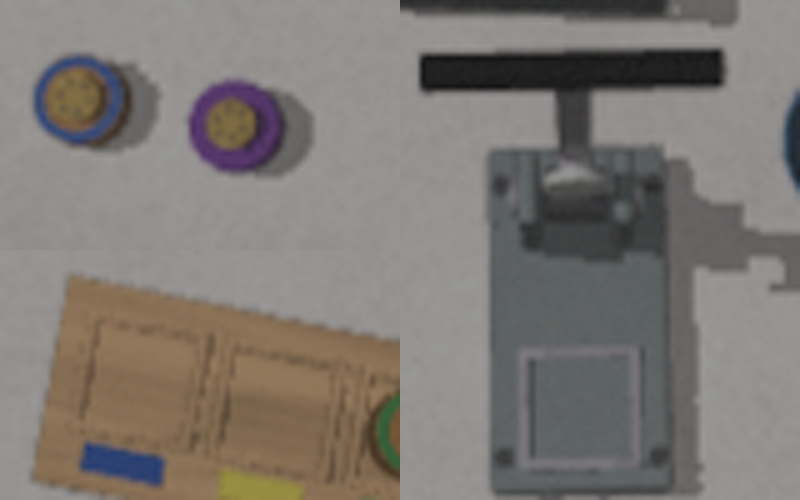

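View pics/c2.png

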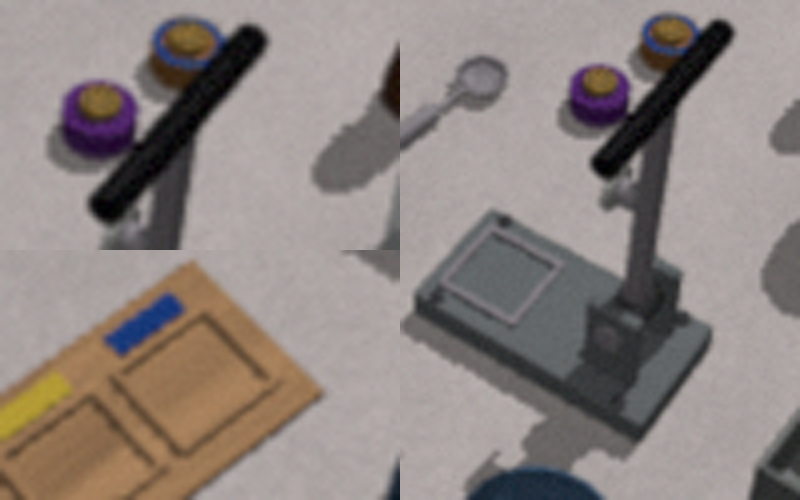

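The crop confirms the target. The die at top-view px (166,245) has a bronze body, a blue ring and a dotted insert, and the one at (197,250) is purple all over. Next I triangulate from both views.

```bash
cat >> h.py <<'E'
def tri(a,b):
    (s,T),(q,U)=ray('top',*a),ray('scene',*b)
    d1=T[:3,:3]@[s[0],-s[1],-1];d2=U[:3,:3]@[q[0],-q[1],-1];d1/=np.linalg.norm(d1);d2/=np.linalg.norm(d2)
    t=np.linalg.lstsq(np.c_[d1,-d2],U[:3,3]-T[:3,3],rcond=None)[0]
    p,w=T[:3,3]+d1*t[0],U[:3,3]+d2*t[1]; return (p+w)/2,np.linalg.norm(p-w)
E
python3 - <<'E'
from h import *
S=np.load('scene0.npz');T=np.load('top0.npz')
k=lambda o,c,n:(o[0]+(c[0]+.5)/n-.5,o[1]+(c[1]+.5)/n-.5)
t=lambda c:k((150,225),c,5); tb=lambda c:k((235,150),c,5); tc=lambda c:k((310,220),c,5)
s=lambda c:k((275,180),c,5); sr=lambda c:k((245,180),c,4); sc=lambda c:k((180,265),c,5)
def show(n,a,b,z):
    p,e=tri(a,b);print(n,p.round(4),'gap',round(e,4),'top@z',atz('top',*a,z).round(4)[:2],'scene@z',atz('scene',*b,z).round(4)[:2]);return p
show('die',t((80,99)),s((188,43)),.026)
tn=[(118,347),(242,345),(245,470),(120,472)]; sn=[(166,265),(115,326),(40,280),(97,231)]
P=[show('nest',tb(a),sr(b),.034) for a,b in zip(tn,sn)];print('mean',np.mean(P,0))
show('barL',tb((22,72)),sr((320,34)),.315);show('barR',tb((322,68)),sr((207,162)),.315)
ts=[(97,70),(206,87),(190,200),(83,185)]; ss=[(275,382-250),(182,455-250),(110,378-250),(207,315-250)]
P=[show('slot',tc(a),sc(b),.012) for a,b in zip(ts,ss)];print('mean',np.mean(P,0))
for n,h0,h1 in(('blue',112,122),('yellow',24,32),('green',50,75)):
    c=[]
    for im,(u,v,w,h),sg in((T['im'],(300,215,120,75),1),(S['im'],(140,260,120,90),2)):
        H=cv2.cvtColor(im,cv2.COLOR_BGR2HSV)[v:v+h,u:u+w]
        m=((H[...,0]>=h0)&(H[...,0]<=h1)&(H[...,1]>140)).astype(np.uint8)
        N,l,st,ce=cv2.connectedComponentsWithStats(m)
        o=[(st[i,4],(ce[i]+[u,v])) for i in range(1,N) if st[i,4]>20]; o.sort(key=lambda x:-x[0]);print(n,[(a,b.round(1)) for a,b in o]); c.append(o[0][1] if o else None)
    if c[0] is not None and c[1] is not None: show(n,c[0],c[1],.008)
E
```

```text
die [0.5018 0.3354 0.0233] gap 0.0002 top@z [0.5015 0.3346] scene@z [0.5033 0.333 ]
nest [0.5863 0.0568 0.0302] gap 0.0014 top@z [0.5861 0.0572] scene@z [0.5874 0.0539]
nest [ 0.5901 -0.0179  0.0326] gap 0.001 top@z [ 0.5895 -0.0182] scene@z [ 0.591  -0.0183]
nest [ 0.5149 -0.0204  0.0329] gap 0.0045 top@z [ 0.5132 -0.022 ] scene@z [ 0.5169 -0.0193]
nest [0.5132 0.0555 0.0186] gap 0.0048 top@z [0.5098 0.0533] scene@z [0.5223 0.0477]
mean [0.55111879 0.01852151 0.02858319]
barL [0.674  0.0975 0.3106] gap 0.0027 top@z [0.6738 0.098 ] scene@z [0.6753 0.0922]
barR [ 0.6807 -0.0483  0.3172] gap 0.0031 top@z [ 0.6802 -0.0494] scene@z [ 0.6806 -0.0454]
slot [ 0.5522 -0.1611  0.0059] gap 0.0021 top@z [ 0.5507 -0.1611] scene@z [ 0.5557 -0.1628]
slot [ 0.5424 -0.2298  0.0055] gap 0.0016 top@z [ 0.5421 -0.228 ] scene@z [ 0.5449 -0.2326]
slot [ 0.4729 -0.2191  0.0067] gap 0.0003 top@z [ 0.4726 -0.2181] scene@z [ 0.4757 -0.2211]
slot [ 0.4835 -0.1512  0.0014] gap 0.0082 top@z [ 0.4798 -0.153 ] scene@z [ 0.4917 -0.1527]
mean [ 0.51277309 -0.19028884  0.00486322]
blue []
blue []
yellow [(np.int32(70), array([361.8, 268. ]))]
yellow [(np.int32(67), array([185.1, 296.2]))]
yellow [ 0.4483 -0.2631  0.0054] gap 0.0018 top@z [ 0.4486 -0.2618] scene@z [ 0.4491 -0.2645]
green []
green [(np.int32(62), array([160.4, 313.6]))]
```

```bash
cat >> h.py <<'E'
def plan(start,*targets):
    "poses (x,y,z,yaw of tool x), tool down -> travel, angular z in the units of move_arm"
    x,y,z,p=start; c,s=np.cos(p),np.sin(p)
    for t in targets:
        d=np.array(t[:3])-[x,y,z]
        tr=np.array([c*d[0]+s*d[1], s*d[0]-c*d[1], -d[2]])/.8
        print(t,'travel',tr.round(4).tolist(),'ang_z',round(-(t[3]-p)/np.pi,4))
E
python3 - <<'E'
from h import *
S=(.138,-.61,.239,.2229)
A=(.45,-.25,.40,.9)
plan(S,(.2,-.5,.40,.4),A)
D=(.502,.3345,.12,2.2)
plan(A,(.47,.05,.40,1.6),(.5,.30,.3,2.2),D)
plan(D,(.502,.3345,.009,2.2))
T=np.load('top0.npz');St=np.load('scene0.npz')
for n,h0,h1 in(('blue',105,130),('yellow',22,34),('green',45,80)):
    for c,im,(u,v,w,h) in(('top',T['im'],(300,255,100,30)),('scene',St['im'],(140,260,90,70))):
        H=cv2.cvtColor(im,cv2.COLOR_BGR2HSV)[v:v+h,u:u+w]
        m=((H[...,0]>=h0)&(H[...,0]<=h1)&(H[...,1]>90)).astype(np.uint8)
        N,l,st,ce=cv2.connectedComponentsWithStats(m)
        for i in range(1,N):
            if st[i,4]>40: print(n,c,st[i,4],(ce[i]+[u,v]).round(1),atz(c,*(ce[i]+[u,v]),.008).round(4))
E
```

```text
(0.2, -0.5, 0.4, 0.4) travel [0.106, -0.117, -0.2013] ang_z -0.0564
(0.45, -0.25, 0.4, 0.9) travel [0.4798, -0.3527, -0.2013] ang_z -0.2155
(0.47, 0.05, 0.4, 1.6) travel [0.3093, -0.2135, -0.0] ang_z -0.2228
(0.5, 0.3, 0.3, 2.2) travel [0.5774, -0.3784, 0.125] ang_z -0.4138
(0.502, 0.3345, 0.12, 2.2) travel [0.6127, -0.4032, 0.35] ang_z -0.4138
(0.502, 0.3345, 0.009, 2.2) travel [0.0, 0.0, 0.1387] ang_z -0.0
blue top 75 [334.1 262.3] [ 0.4636 -0.1776  0.008 ]
blue scene 69 [208.6 279.2] [ 0.4634 -0.1787  0.008 ]
yellow top 110 [361.8 268. ] [ 0.4488 -0.2618  0.008 ]
yellow scene 90 [185.4 295.9] [ 0.4491 -0.2633  0.008 ]
green top 41 [391.4 261.3] [ 0.4716 -0.3518  0.008 ]
green top 83 [389.5 273.7] [ 0.4342 -0.3454  0.008 ]
green scene 185 [165.3 317.5] [ 0.4543 -0.3477  0.008 ]
```

Call:
move_arm(travel=[[0.106,-0.117,-0.2013],[0.106,-0.117,-0.2013],[0.106,-0.117,-0.2013],[0.106,-0.117,-0.2013],[0.48,-0.3525,-0.2013],[0.48,-0.3525,-0.2013],[0.48,-0.3525,-0.2013],[0.48,-0.3525,-0.2013],[0.48,-0.3525,-0.2013],[0.48,-0.3525,-0.2013],[0.48,-0.3525,-0.2013],[0.48,-0.3525,-0.2013]], angular=[[0,0,-0.056],[0,0,-0.056],[0,0,-0.056],[0,0,-0.056],[0,0,-0.2155],[0,0,-0.2155],[0,0,-0.2155],[0,0,-0.2155],[0,0,-0.2155],[0,0,-0.2155],[0,0,-0.2155],[0,0,-0.2155]], hand=[1,1,1,1,1,1,1,1,1,1,1,1])

```text
t: 1.3
ee_pos: [0.4546, -0.2429, 0.3999]
eef_rot: [0.898, 0.44, 0.002, -0.001]
force: [-0.2, -0.2, 0.1]
opening: 0.999
grip_force: 0.0
```

Call:
move_arm(travel=[[0.3093,-0.2135,0],[0.3093,-0.2135,0],[0.3093,-0.2135,0],[0.3093,-0.2135,0],[0.3093,-0.2135,0],[0.3093,-0.2135,0],[0.3093,-0.2135,0],[0.5774,-0.3784,0.125],[0.5774,-0.3784,0.125],[0.5774,-0.3784,0.125],[0.5774,-0.3784,0.125],[0.5774,-0.3784,0.125]], angular=[[0,0,-0.2228],[0,0,-0.2228],[0,0,-0.2228],[0,0,-0.2228],[0,0,-0.2228],[0,0,-0.2228],[0,0,-0.2228],[0,0,-0.4138],[0,0,-0.4138],[0,0,-0.4138],[0,0,-0.4138],[0,0,-0.4138]], hand=[1,1,1,1,1,1,1,1,1,1,1,1])

```text
t: 2.5
ee_pos: [0.4988, 0.281, 0.3059]
eef_rot: [0.453, 0.891, -0.001, 0.0]
force: [1.3, -0.3, 0.1]
opening: 0.996
grip_force: 0.0
```

Call:
move_arm(travel=[[0,0,0],[0,0,0],[0,0,0],[0,0,0]], angular=[[0,0,0],[0,0,0],[0,0,0],[0,0,0]], hand=[1,1,1,1])

```text
t: 2.9
ee_pos: [0.499, 0.2788, 0.3079]
eef_rot: [0.455, 0.89, -0.0, 0.001]
force: [-0.6, 0.1, 0.6]
opening: 0.999
grip_force: 0.0
```

```bash
cat >> h.py <<'E'
def pose():
    s=r.read_state();q=s['eef_rot'];return (*s['ee_pos'].round(4),round(2*np.arctan2(q[1],q[0]),4))
E
python3 - <<'E'
from h import *
from scipy.spatial.transform import Rotation as R
p=pose();print(p,R.from_quat(r.read_state()['eef_rot']).as_matrix().round(4).tolist(),r.read_state()['joint_positions'].round(2))
plan(p,(.502,.3345,.12,2.2),(.502,.3345,.009,2.2))
E
```

```text
(np.float64(0.499), np.float64(0.2788), np.float64(0.3079), np.float64(2.1967)) [[-0.5858, 0.8105, 0.0011], [0.8105, 0.5858, -0.0012], [-0.0017, 0.0002, -1.0]] [-0.13  0.64 -0.81  1.62  0.51  1.11 -0.45]
(0.502, 0.3345, 0.12, 2.2) travel [0.0542, 0.0438, 0.2349] ang_z -0.0011
(0.502, 0.3345, 0.009, 2.2) travel [0.0542, 0.0438, 0.3736] ang_z -0.0011
```

Call:
move_arm(travel=[[0.054,0.044,0.235],[0.054,0.044,0.235],[0.054,0.044,0.235],[0.054,0.044,0.235],[0.054,0.044,0.235],[0.054,0.044,0.29],[0.054,0.044,0.33],[0.054,0.044,0.36],[0.054,0.044,0.373],[0.054,0.044,0.373],[0.054,0.044,0.373],[0.054,0.044,0.373]], angular=[[0,0,0],[0,0,0],[0,0,0],[0,0,0],[0,0,0],[0,0,0],[0,0,0],[0,0,0],[0,0,0],[0,0,0],[0,0,0],[0,0,0]], hand=[1,1,1,1,1,1,1,1,1,1,1,1])

```text
t: 4.1
ee_pos: [0.5023, 0.3373, 0.0111]
eef_rot: [0.454, 0.891, 0.001, 0.001]
force: [-0.4, -0.2, -0.4]
opening: 1.004
grip_force: 0.0
```

Call:
move_arm(travel=[[0,0,0],[0,0,0],[0,0,0],[0,0,0],[0,0,0],[0,0,0],[0,0,0],[0,0,0],[0,0,0],[0,0,0],[0,0,0]], angular=[[0,0,0],[0,0,0],[0,0,0],[0,0,0],[0,0,0],[0,0,0],[0,0,0],[0,0,0],[0,0,0],[0,0,0],[0,0,0]], hand=[0.2,0.2,0.2,0.2,0.2,0.2,0.2,0.2,1,1,1], newtons=5)

```text
t: 5.2
ee_pos: [0.5011, 0.3366, 0.0089]
eef_rot: [0.454, 0.891, -0.0, -0.0]
force: [0.9, -0.0, 0.5]
opening: 0.884
grip_force: 0.0
```

Call:
move_arm(travel=[[0,0,0],[0,0,0],[0,0,0],[0,0,0],[0,0,0],[0,0,0],[0,0,0],[0,0,0],[0,0,0],[0,0,0],[0,0,0],[0,0,0]], angular=[[0,0,0.5],[0,0,0.5],[0,0,0.5],[0,0,0.5],[0,0,0.5],[0,0,0.5],[0,0,0.5],[0,0,0.5],[0,0,0.5],[0,0,0.5],[0,0,0.5],[0,0,0.5]], hand=[1,1,1,1,1,1,1,1,1,1,1,1])

```text
t: 6.4
ee_pos: [0.501, 0.3369, 0.009]
eef_rot: [0.951, 0.309, 0.0, 0.0]
force: [-0.4, -0.3, -0.3]
opening: 1.0
grip_force: 0.0
```

Call:
move_arm(travel=[[0,0,0],[0,0,0],[0,0,0],[0,0,0],[0,0,0],[0,0,0],[0,0,0],[0,0,0]], angular=[[0,0,0],[0,0,0],[0,0,0],[0,0,0],[0,0,0],[0,0,0],[0,0,0],[0,0,0]], hand=[-0.2,-0.2,-0.2,-0.2,-0.2,-0.2,-0.2,-0.2], newtons=25)

```text
t: 7.2
ee_pos: [0.5013, 0.3364, 0.009]
eef_rot: [0.951, 0.309, -0.0, 0.0]
force: [0.1, -1.2, 1.3]
opening: 0.626
grip_force: 25.0
```

Run:
```python
from h import *
p=pose();print(p,r.read_state()['grip_force'],r.read_state()['joint_positions'].round(2))
im,d=imaging.capture('scene');im2,d2=imaging.capture('top')
cv2.imwrite('pics/g1.png',np.hstack([cv2.resize(im[140:240,250:350],(400,400),interpolation=2),cv2.resize(im2[190:290,110:210],(400,400),interpolation=2)]))
plan(p,(*p[:2],.2,.047),(.55,.018,.2,.047))
```

```text
(np.float64(0.5013), np.float64(0.3364), np.float64(0.009), np.float64(0.6289)) 25.02171983825974 [-0.57  0.99 -0.17  1.76  0.35  0.42 -1.93]
(np.float64(0.5013), np.float64(0.3364), 0.2, 0.047) travel [0.0, 0.0, -0.2388] ang_z 0.1852
(0.55, 0.018, 0.2, 0.047) travel [-0.1849, 0.3577, -0.2388] ang_z 0.1852
```

View pics/g1.png

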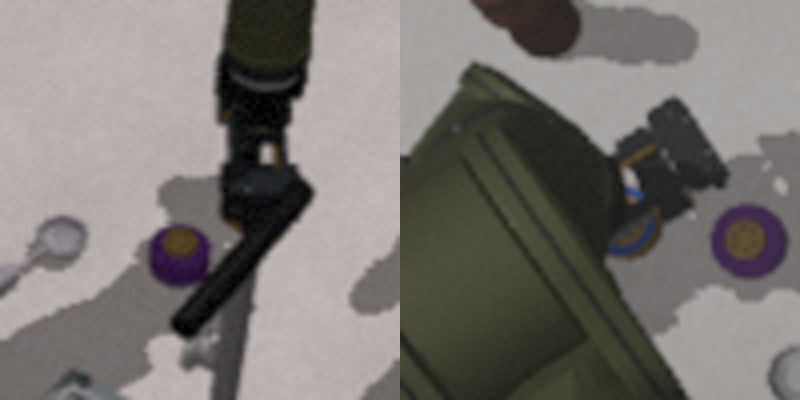

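Call:
move_arm(travel=[[0,0,-0.06],[0,0,-0.12],[0,0,-0.18],[0,0,-0.2388],[-0.185,0.357,-0.2388],[-0.185,0.357,-0.2388],[-0.185,0.357,-0.2388],[-0.185,0.357,-0.2388],[-0.185,0.357,-0.2388],[-0.185,0.357,-0.2388],[-0.185,0.357,-0.2388],[-0.185,0.357,-0.2388]], angular=[[0,0,0],[0,0,0],[0,0,0],[0,0,0.1852],[0,0,0.1852],[0,0,0.1852],[0,0,0.1852],[0,0,0.1852],[0,0,0.1852],[0,0,0.1852],[0,0,0.1852],[0,0,0.1852]], hand=[-0.2,-0.2,-0.2,-0.2,-0.2,-0.2,-0.2,-0.2,-0.2,-0.2,-0.2,-0.2])

```text
t: 8.5
ee_pos: [0.5494, 0.0131, 0.1998]
eef_rot: [1.0, 0.02, -0.0, 0.002]
force: [-0.5, 0.1, -2.0]
opening: 0.631
grip_force: 25.0
```

Call:
move_arm(travel=[[0,0,0],[0,0,0],[0,0,0]], angular=[[0,0,0],[0,0,0],[0,0,0]], hand=[-0.2,-0.2,-0.2])

```text
t: 8.8
ee_pos: [0.5493, 0.0208, 0.2001]
eef_rot: [1.0, 0.025, -0.0, -0.001]
force: [0.1, -0.1, -2.6]
opening: 0.63
grip_force: 25.0
```

Run:
```python
from h import *
p=pose();print(p,r.read_state()['force'],r.read_state()['opening'])
plan(p,(.5495,.019,.08,.047),(.5495,.019,.045,.047),(.5495,.019,.0405,.047))
```

```text
(np.float64(0.5493), np.float64(0.0208), np.float64(0.2001), np.float64(0.0505)) [ 0.09800146 -0.08947623 -2.61739813] 0.6301103336899064
(0.5495, 0.019, 0.08, 0.047) travel [0.0001, 0.0023, 0.1501] ang_z 0.0011
(0.5495, 0.019, 0.045, 0.047) travel [0.0001, 0.0023, 0.1939] ang_z 0.0011
(0.5495, 0.019, 0.0405, 0.047) travel [0.0001, 0.0023, 0.1995] ang_z 0.0011
```

Call:
move_arm(travel=[[0,0,0.05],[0,0,0.1],[0,0,0.14],[0,0,0.16],[0,0,0.175],[0,0,0.185],[0,0,0.19],[0,0,0.194],[0,0,0.197],[0,0,0.199],[0,0,0.2],[0,0,0.2]], angular=[[0,0,0],[0,0,0],[0,0,0],[0,0,0],[0,0,0],[0,0,0],[0,0,0],[0,0,0],[0,0,0],[0,0,0],[0,0,0],[0,0,0]], hand=[-0.2,-0.2,-0.2,-0.2,-0.2,-0.2,-0.2,-0.2,-0.2,-0.2,-0.2,-0.2])

```text
t: 10.0
ee_pos: [0.5496, 0.0186, 0.0403]
eef_rot: [1.0, 0.024, 0.0, 0.0]
force: [0.7, -0.6, -2.5]
opening: 0.628
grip_force: 25.0
```

Run:
```python
from h import *
p=pose();print(p,r.read_state()['force'],r.read_state()['opening'])
im,d=imaging.capture('scene');im2,d2=imaging.capture('top')
cv2.imwrite('pics/g2.png',np.hstack([cv2.resize(im[200:300,230:330],(400,400),interpolation=2),cv2.resize(im2[160:260,220:320],(400,400),interpolation=2)]))
```

```text
(np.float64(0.5496), np.float64(0.0186), np.float64(0.0403), np.float64(0.0471)) [ 0.7035054  -0.58386379 -2.51773322] 0.6277632332621483
```

View pics/g2.png

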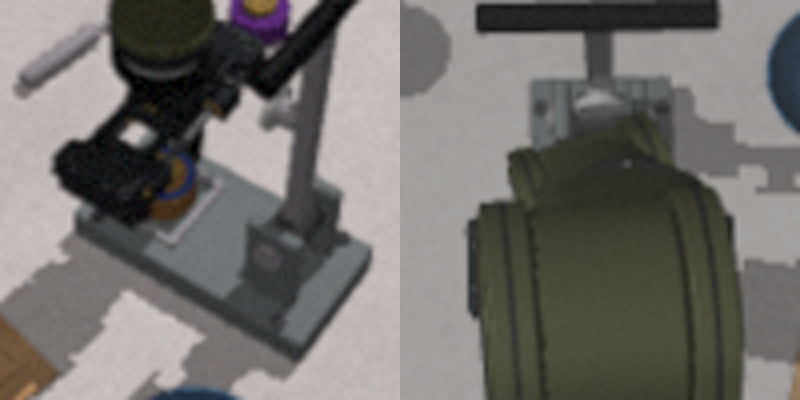

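The die's underside is at about 31 mm, inside the lip and not touching. The crop (die at (175,190)) shows it within the light nest frame. I'll set it down and release.

Call:
move_arm(travel=[[0,0,0.001],[0,0,0.002],[0,0,0.002],[0,0,0.002],[0,0,0.002],[0,0,0.002],[0,0,0.002],[0,0,0.002],[0,0,0.002]], angular=[[0,0,0],[0,0,0],[0,0,0],[0,0,0],[0,0,0],[0,0,0],[0,0,0],[0,0,0],[0,0,0]], hand=[-0.2,-0.2,-0.2,0.5,1,1,1,1,1])

```text
t: 11.0
ee_pos: [0.5495, 0.0186, 0.0385]
eef_rot: [1.0, 0.024, -0.0, 0.0]
force: [-0.1, -0.5, -0.2]
opening: 0.999
grip_force: 0.0
```

Call:
move_arm(travel=[[0,0,-0.03],[0,0,-0.08],[0,0,-0.13],[0,0,-0.19],[0,0,-0.25],[0,0,-0.3125],[0,0,-0.375],[0,0,-0.43],[0,0,-0.43],[0,0,-0.43],[0,0,-0.43]], angular=[[0,0,0],[0,0,0],[0,0,0],[0,0,0],[0,0,0],[0,0,0],[0,0,0],[0,0,0],[0,0,0],[0,0,0],[0,0,0]], hand=[1,1,1,1,1,1,1,1,1,1,1])

```text
t: 12.1
ee_pos: [0.5485, 0.0185, 0.381]
eef_rot: [1.0, 0.024, -0.002, 0.0]
force: [-0.6, -0.3, -0.8]
opening: 1.0
grip_force: 0.0
```

Run:
```python
from h import *
p=pose();print(p,r.read_state()['force'],r.read_state()['opening'],r.read_state()['joint_positions'].round(2))
im,d=imaging.capture('scene');im2,d2=imaging.capture('top')
cv2.imwrite('pics/g3.png',np.hstack([cv2.resize(im[150:300,230:330],(400,600),interpolation=2),cv2.resize(im2[150:250,220:320],(400,600),interpolation=2)]))
# handle grip: press nest N, yaw
N=np.array([.5496,.0190]);a=.047;ex=np.array([np.cos(a),np.sin(a)]);ey=np.array([-ex[1],ex[0]])
g=lambda th,dz=0:(*(N+ex*(.120-.230*np.sin(th-.035))+ey*.045).round(4),round(.085+.230*np.cos(th-.035)-.019+dz,4),a+np.pi/2)
print(g(0),g(1.6))
plan(p,(*p[:2],.45,a+np.pi/2),(*g(0)[:2],.40,a+np.pi/2),g(0))
```

```text
(np.float64(0.5485), np.float64(0.0185), np.float64(0.381), np.float64(0.0473)) [-0.60485655 -0.26573976 -0.84807523] 1.0004516952842557 [ 0.01  0.44 -0.21  1.58  0.1   1.13 -1.74]
(np.float64(0.6754), np.float64(0.07), np.float64(0.2959), 1.6177963267948965) (np.float64(0.4376), np.float64(0.0588), np.float64(0.0673), 1.6177963267948965)
(np.float64(0.5485), np.float64(0.0185), 0.45, 1.6177963267948965) travel [0.0, 0.0, -0.0863] ang_z -0.4999
(np.float64(0.6754), np.float64(0.07), 0.4, 1.6177963267948965) travel [0.1615, -0.0568, -0.0238] ang_z -0.4999
(np.float64(0.6754), np.float64(0.07), np.float64(0.2959), 1.6177963267948965) travel [0.1615, -0.0568, 0.1064] ang_z -0.4999
```

View pics/g3.png

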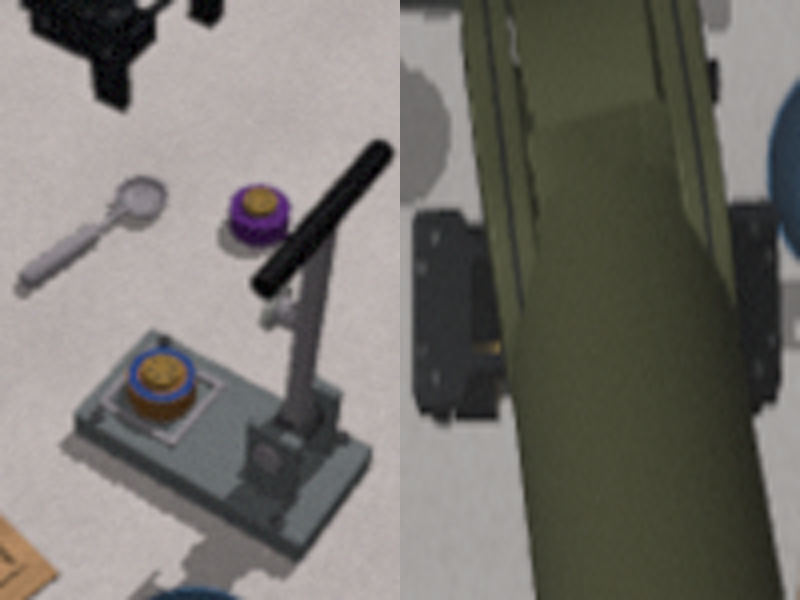

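The die (160,385 in the crop) stands flat in the nest with the insert still proud and the lever up. Next is the handle.

Call:
move_arm(travel=[[0,0,-0.04],[0,0,-0.0625],[0,0,-0.0625],[0,0,-0.0625],[0.04,-0.014,-0.0625],[0.08,-0.028,-0.0625],[0.12,-0.043,-0.0625],[0.1615,-0.0568,-0.0625],[0.1615,-0.0568,-0.0625],[0.1615,-0.0568,-0.0625],[0.1615,-0.0568,-0.0625],[0.1615,-0.0568,-0.0625]], angular=[[0,0,-0.5],[0,0,-0.5],[0,0,-0.5],[0,0,-0.5],[0,0,-0.5],[0,0,-0.5],[0,0,-0.5],[0,0,-0.5],[0,0,-0.5],[0,0,-0.5],[0,0,-0.5],[0,0,-0.5]], hand=[1,1,1,1,1,1,1,1,1,1,1,1])

```text
t: 13.4
ee_pos: [0.6762, 0.0701, 0.4306]
eef_rot: [0.69, 0.724, -0.001, -0.001]
force: [0.7, -0.7, 0.6]
opening: 1.001
grip_force: 0.0
```

Call:
move_arm(travel=[[0,0,0.03],[0,0,0.06],[0,0,0.06],[0,0,0.06]], angular=[[0,0,0],[0,0,0],[0,0,0],[0,0,0]], hand=[1,1,1,1])

```text
t: 13.8
ee_pos: [0.6763, 0.07, 0.3842]
eef_rot: [0.691, 0.723, -0.001, -0.0]
force: [0.4, 0.2, 0.3]
opening: 1.002
grip_force: 0.0
```

```bash
cat >> h.py <<'E'
N=np.array([.5496,.0190]);a=.047;ex=np.array([np.cos(a),np.sin(a)]);ey=np.array([-ex[1],ex[0]])
def g(th,dz=0): return (*(N+ex*(.120-.230*np.sin(th-.035))+ey*.045).round(4),round(.085+.230*np.cos(th-.035)-.019+dz,4),round(a+np.pi/2,4))
E
python3 - <<'E'
from h import *
p=pose();print(p,r.read_state()['force'],r.read_state()['joint_positions'].round(2))
plan(p,g(0))
E
```

```text
(np.float64(0.6763), np.float64(0.07), np.float64(0.3842), np.float64(1.6169)) [0.37875435 0.16748008 0.34876689] [ 0.08  0.7  -0.56  1.14  0.35  1.4  -0.38]
(np.float64(0.6754), np.float64(0.07), np.float64(0.2959), 1.6178) travel [0.0001, -0.0011, 0.1104] ang_z -0.0003
```

Call:
move_arm(travel=[[0,-0.001,0.03],[0,-0.001,0.06],[0,-0.001,0.085],[0,-0.001,0.1],[0,-0.001,0.11],[0,-0.001,0.11],[0,-0.001,0.11]], angular=[[0,0,0],[0,0,0],[0,0,0],[0,0,0],[0,0,0],[0,0,0],[0,0,0]], hand=[1,1,1,1,1,1,1])

```text
t: 14.5
ee_pos: [0.6762, 0.0704, 0.2976]
eef_rot: [0.69, 0.724, 0.001, 0.0]
force: [0.3, -0.1, -0.3]
opening: 1.0
grip_force: 0.0
```

Call:
move_arm(travel=[[0,0,0],[0,0,0],[0,0,0],[0,0,0],[0,0,0],[0,0,0],[0,0,0],[0,0,0],[0,0,0],[0,0,0],[0,0,0],[0,0,0]], angular=[[0,0,0],[0,0,0],[0,0,0],[0,0,0],[0,0,0],[0,0,0],[0,0,0],[0,0,0],[0,0,0],[0,0,0],[0,0,0],[0,0,0]], hand=[-0.7,-0.7,-0.7,-0.7,-0.7,-0.7,-0.7,-0.7,-0.7,-0.7,-0.7,-0.7], newtons=40)

```text
t: 15.7
ee_pos: [0.6752, 0.07, 0.2965]
eef_rot: [0.69, 0.724, -0.0, -0.0]
force: [-2.1, -1.0, 1.9]
opening: 0.211
grip_force: 39.7
```

```bash
cat >> h.py <<'E'
def arc(ths,dz=0,ref=None):
    "rows for the lever path, shifts relative to the commanded lever angle ths[0] (or pose ref)"
    s=ref or g(ths[0],dz); x,y,z,p=s; c,q=np.cos(p),np.sin(p); o=[]
    for t in ths[1:]:
        d=np.array(g(t,dz)[:3])-[x,y,z]
        o.append((np.array([c*d[0]+q*d[1],q*d[0]-c*d[1],-d[2]])/.8).round(3).tolist())
    print([round(float(t),3) for t in ths]); print(o)
E
python3 - <<'E'
from h import *
p=pose();s=r.read_state();print(p,s['force'],s['opening'],s['grip_force'])
print(g(0))
arc(np.linspace(0,.6,13));arc(np.linspace(.6,1.2,13));arc(np.linspace(1.2,1.6,13))
E
```

```text
(np.float64(0.6752), np.float64(0.07), np.float64(0.2965), np.float64(1.6181)) [-2.1000694  -1.01879644  1.85936339] 0.2110376025234097 39.700085520744324
(np.float64(0.6754), np.float64(0.07), np.float64(0.2959), 1.6178)
[0.0, 0.05, 0.1, 0.15, 0.2, 0.25, 0.3, 0.35, 0.4, 0.45, 0.5, 0.55, 0.6]
[[-0.0, -0.014, -0.0], [-0.0, -0.029, 0.001], [-0.0, -0.043, 0.002], [-0.0, -0.057, 0.004], [-0.0, -0.071, 0.006], [0.0, -0.085, 0.01], [-0.0, -0.099, 0.014], [-0.0, -0.113, 0.019], [-0.0, -0.126, 0.024], [-0.0, -0.139, 0.03], [0.0, -0.152, 0.037], [-0.0, -0.164, 0.045]]
[0.6, 0.65, 0.7, 0.75, 0.8, 0.85, 0.9, 0.95, 1.0, 1.05, 1.1, 1.15, 1.2]
[[0.0, -0.012, 0.008], [-0.0, -0.023, 0.017], [-0.0, -0.035, 0.026], [-0.0, -0.045, 0.035], [-0.0, -0.055, 0.046], [0.0, -0.065, 0.056], [-0.0, -0.074, 0.067], [-0.0, -0.082, 0.079], [-0.0, -0.09, 0.091], [-0.0, -0.097, 0.104], [0.0, -0.104, 0.116], [0.0, -0.11, 0.129]]
[1.2, 1.233, 1.267, 1.3, 1.333, 1.367, 1.4, 1.433, 1.467, 1.5, 1.533, 1.567, 1.6]
[[-0.0, -0.004, 0.009], [-0.0, -0.007, 0.018], [-0.0, -0.01, 0.027], [-0.0, -0.013, 0.036], [-0.0, -0.015, 0.045], [-0.0, -0.017, 0.055], [-0.0, -0.019, 0.064], [-0.0, -0.021, 0.074], [-0.0, -0.022, 0.083], [-0.0, -0.023, 0.093], [-0.0, -0.023, 0.102], [-0.0, -0.023, 0.112]]
```

Call:
move_arm(travel=[[0,-0.014,0],[0,-0.029,0.001],[0,-0.043,0.002],[0,-0.057,0.004],[0,-0.071,0.006],[0,-0.085,0.01],[0,-0.099,0.014],[0,-0.113,0.019],[0,-0.126,0.024],[0,-0.139,0.03],[0,-0.152,0.037],[0,-0.164,0.045]], angular=[[0,0,0],[0,0,0],[0,0,0],[0,0,0],[0,0,0],[0,0,0],[0,0,0],[0,0,0],[0,0,0],[0,0,0],[0,0,0],[0,0,0]], hand=[-0.7,-0.7,-0.7,-0.7,-0.7,-0.7,-0.7,-0.7,-0.7,-0.7,-0.7,-0.7])

```text
t: 16.9
ee_pos: [0.5504, 0.0647, 0.2616]
eef_rot: [0.69, 0.723, 0.006, 0.004]
force: [9.7, 0.8, -2.7]
opening: 0.208
grip_force: 39.7
```

Call:
move_arm(travel=[[0,-0.012,0.008],[0,-0.023,0.017],[0,-0.035,0.026],[0,-0.045,0.035],[0,-0.055,0.046],[0,-0.065,0.056],[0,-0.074,0.067],[0,-0.082,0.079],[0,-0.09,0.091],[0,-0.097,0.104],[0,-0.104,0.116],[0,-0.11,0.129]], angular=[[0,0,0],[0,0,0],[0,0,0],[0,0,0],[0,0,0],[0,0,0],[0,0,0],[0,0,0],[0,0,0],[0,0,0],[0,0,0],[0,0,0]], hand=[-0.7,-0.7,-0.7,-0.7,-0.7,-0.7,-0.7,-0.7,-0.7,-0.7,-0.7,-0.7], newtons=50)

```text
t: 18.1
ee_pos: [0.4615, 0.0606, 0.1587]
eef_rot: [0.69, 0.723, 0.005, 0.003]
force: [5.7, -2.2, 6.8]
opening: 0.18
grip_force: 49.8
```

Call:
move_arm(travel=[[0,-0.004,0.009],[0,-0.007,0.018],[0,-0.01,0.027],[0,-0.013,0.036],[0,-0.015,0.045],[0,-0.017,0.055],[0,-0.019,0.064],[0,-0.021,0.074],[0,-0.022,0.083],[0,-0.023,0.093],[0,-0.023,0.102],[0,-0.023,0.112]], angular=[[0,0,0],[0,0,0],[0,0,0],[0,0,0],[0,0,0],[0,0,0],[0,0,0],[0,0,0],[0,0,0],[0,0,0],[0,0,0],[0,0,0]], hand=[-0.7,-0.7,-0.7,-0.7,-0.7,-0.7,-0.7,-0.7,-0.7,-0.7,-0.7,-0.7])

```text
t: 19.3
ee_pos: [0.4388, 0.0595, 0.0684]
eef_rot: [0.69, 0.724, 0.001, 0.0]
force: [-4.4, -0.7, 14.6]
opening: 0.181
grip_force: 50.5
```

Call:
move_arm(travel=[[0,0,0],[0,0,0],[0,0,0]], angular=[[0,0,0],[0,0,0],[0,0,0]], hand=[-0.7,-0.7,-0.7])

```text
t: 19.6
ee_pos: [0.4388, 0.0596, 0.0682]
eef_rot: [0.69, 0.724, 0.001, 0.0]
force: [-2.6, 0.1, 8.6]
opening: 0.181
grip_force: 50.3
```

Run:
```python
from h import *
p=pose();s=r.read_state();print(p,s['force'],s['opening'],s['grip_force'],g(1.6))
im,d=imaging.capture('scene')
cv2.imwrite('pics/g4.png',cv2.resize(im[170:320,190:390],(800,600),interpolation=2))
```

```text
(np.float64(0.4388), np.float64(0.0596), np.float64(0.0682), np.float64(1.6191)) [-2.57544012  0.064444    8.59033426] 0.1813392579862266 50.33357944339514 (np.float64(0.4376), np.float64(0.0588), np.float64(0.0673), 1.6178)
```

View pics/g4.png

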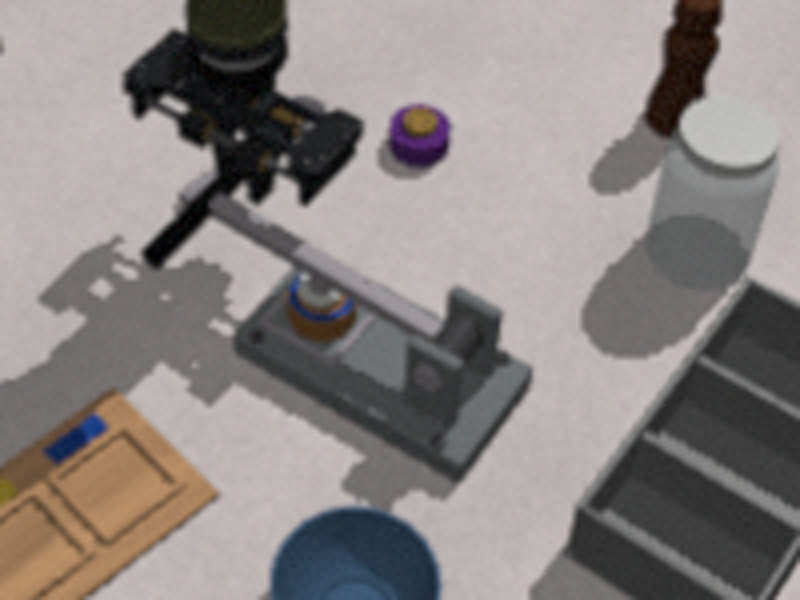

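The arm is level with the pad on the insert (crop (320,290)). I'll press a little further, until the force shows the end stop.

Call:
move_arm(travel=[[0,0,0.002],[0,0,0.004],[0,0,0.006],[0,0,0.006],[0,0,0.006]], angular=[[0,0,0],[0,0,0],[0,0,0],[0,0,0],[0,0,0]], hand=[-0.7,-0.7,-0.7,-0.7,-0.7])

```text
t: 20.15
ee_pos: [0.4385, 0.0595, 0.0636]
eef_rot: [0.69, 0.724, 0.001, 0.0]
force: [-4.5, -0.2, 9.8]
opening: 0.182
grip_force: 50.3
```

Call:
move_arm(travel=[[0,0,0.002],[0,0,0.004],[0,0,0.006],[0,0,0.008],[0,0,0.008]], angular=[[0,0,0],[0,0,0],[0,0,0],[0,0,0],[0,0,0]], hand=[-0.7,-0.7,-0.7,-0.7,-0.7])

```text
t: 20.65
ee_pos: [0.4384, 0.0595, 0.0573]
eef_rot: [0.69, 0.724, 0.001, 0.0]
force: [-4.3, 0.2, 12.2]
opening: 0.182
grip_force: 50.5
```

Run:
```python
from h import *
p=pose();s=r.read_state();print(p,s['force'],s['opening'],s['grip_force'])
im,d=imaging.capture('scene');im2,d2=imaging.capture('top')
cv2.imwrite('pics/g5.png',np.hstack([cv2.resize(im[205:265,215:315],(800,480),interpolation=2)]))
# lever arm heights: points along arm centreline from depth, in press frame
for c,dd in(('scene',d),('top',d2)):
    vv,uu=np.nonzero(dd>0); 
    m=imaging.camera_model(c)
    P=[];
    for u,v in zip(uu,vv):
        if c=='scene' and not(215<u<310 and 205<v<265): continue
        if c=='top' and not(240<u<310 and 170<v<290): continue
        q=pt(c,u,v,dd[v,u]); e=q[:2]-N; X,Y=e@ex,e@ey
        if abs(Y)<.007 and .06<q[2]<.12 and -.1<X<.1: P.append((X,q[2]))
    P=np.array(P); 
    if len(P)>10:
        for lo in np.arange(-.1,.1,.02):
            k=P[(P[:,0]>=lo)&(P[:,0]<lo+.02)]
            if len(k): print(c,round(lo+.01,3),len(k),np.median(k[:,1]).round(4))
        print(np.polyfit(P[:,0],P[:,1],1))
```

```text
(np.float64(0.4384), np.float64(0.0595), np.float64(0.0573), np.float64(1.6193)) [-4.27033608  0.2412918  12.17248105] 0.18193044940903744 50.518038645386696Traceback (most recent call last):
  File "<stdin>", line 13, in <module>
  File "h.py", line 9, in pt
    s,T=ray(c,u,v); return (T@np.array([s[0]*depth,-s[1]*depth,-depth,1]))[:3]
        ~~~^^^^^^^
  File "h.py", line 4, in ray
    m=imaging.camera_model(c); f=210/np.tan(np.radians(m['fovy'])/2)
ValueError: time passes only in moves, steps and waits
```

View pics/g5.png

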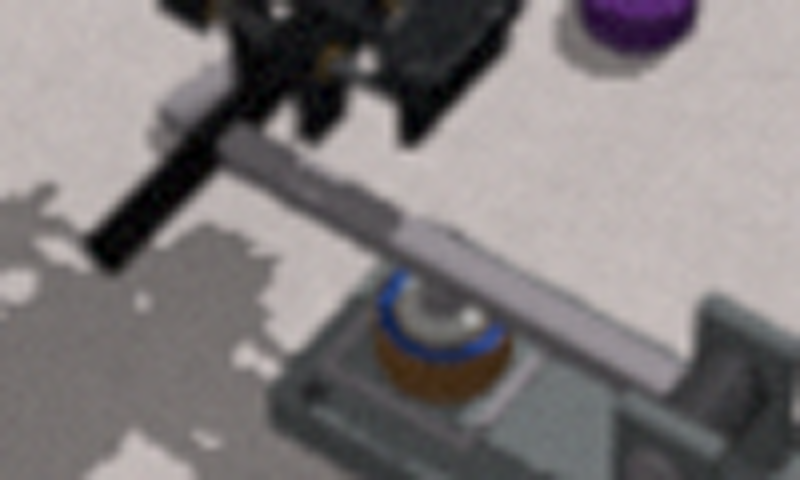

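```bash
sed -i 's/^import numpy as np, cv2/import numpy as np, cv2, functools/; s/^from bench import r, imaging/from bench import r, imaging\n_cm=functools.lru_cache(None)(imaging.camera_model)/; s/m=imaging.camera_model(c)/m=_cm(c)/' h.py
python3 - <<'E'
from h import *
im,d=imaging.capture('scene')
import pickle
P=[]
for v in range(205,265):
    for u in range(215,310):
        if d[v,u]>0:
            q=pt('scene',u,v,d[v,u]); e=q[:2]-N; P.append((e@ex,e@ey,q[2],u,v))
P=np.array(P)
k=P[(abs(P[:,1])<.008)&(P[:,2]>.06)&(P[:,2]<.13)&(P[:,0]>-.09)&(P[:,0]<.09)]
for lo in np.arange(-.09,.09,.02):
    j=k[(k[:,0]>=lo)&(k[:,0]<lo+.02)]
    if len(j): print('arm top',round(lo+.01,3),len(j),np.median(j[:,2]).round(4))
b=P[(P[:,1]<-.03)&(P[:,1]>-.075)&(P[:,0]<-.08)&(P[:,2]>.05)]
print('bar',len(b),np.median(b,0).round(4), b[:,2].max().round(4))
for th in(1.45,1.5,1.55,1.6):
    al=th-.035;X=.12-.23*np.sin(al);z=.085+.23*np.cos(al)
    print(th,[np.round(px('scene',np.append(N+ex*X+ey*y,z)),1) for y in(-.075,-.04)])
E
```

```text
arm top -0.08 19 0.095
arm top -0.06 17 0.0946
arm top -0.04 20 0.0948
arm top -0.02 22 0.0933
arm top 0.0 21 0.0942
arm top 0.02 21 0.0942
arm top 0.04 24 0.0933
arm top 0.06 19 0.0928
arm top 0.08 21 0.0942
bar 82 [-1.03e-01 -5.27e-02  9.54e-02  2.33e+02  2.31e+02] 0.0998
1.45 [array([227. , 229.7]), array([234.2, 222.5])]
1.5 [array([226.9, 231.9]), array([234.1, 224.7])]
1.55 [array([227. , 234.1]), array([234.1, 227. ])]
1.6 [array([227.2, 236.4]), array([234.2, 229.3])]
```

Call:
move_arm(travel=[[0,0,0.002],[0,0,0.004],[0,0,0.004],[0,0,0.004]], angular=[[0,0,0],[0,0,0],[0,0,0],[0,0,0]], hand=[-0.7,-0.7,-0.7,-0.7], newtons=60)

```text
t: 21.2
ee_pos: [0.4384, 0.0595, 0.0555]
eef_rot: [0.69, 0.724, 0.001, 0.001]
force: [-5.9, -0.0, 30.2]
opening: 0.178
grip_force: 61.2
```

Run:
```python
from h import *
p=pose();s=r.read_state();print(p,s['force'],s['opening'],s['grip_force'])
im,d=imaging.capture('scene')
P=[]
for v in range(205,265):
    for u in range(215,310):
        if d[v,u]>0:
            q=pt('scene',u,v,d[v,u]); e=q[:2]-N; P.append((e@ex,e@ey,q[2],u,v))
P=np.array(P)
k=P[(abs(P[:,1])<.008)&(P[:,2]>.06)&(P[:,2]<.13)&(P[:,0]>-.09)&(P[:,0]<.09)]
print(np.polyfit(k[:,0],k[:,2],1),np.median(k[:,2]))
b=P[(P[:,1]<-.03)&(P[:,1]>-.075)&(P[:,0]<-.08)&(P[:,2]>.05)]
print('bar',len(b),np.median(b,0).round(4), b[:,2].max().round(4))
```

```text
(np.float64(0.4384), np.float64(0.0595), np.float64(0.0555), np.float64(1.6195)) [-5.93919778 -0.03817232 30.17648849] 0.17842896143078665 61.23408526182175
[-0.00699774  0.09188841] 0.09272372884100805
bar 82 [-1.043e-01 -5.330e-02  9.330e-02  2.330e+02  2.310e+02] 0.099
```

The force rose to 30 N, so the lever is on its stop and the arm is level. Now I ease it back up at about 0.5 rad/s.

Run:
```python
from h import *
arc(np.linspace(1.6,1.12,13));arc(np.linspace(1.12,.6,13));arc(np.linspace(.6,0,13))
```

```text
[1.6, 1.56, 1.52, 1.48, 1.44, 1.4, 1.36, 1.32, 1.28, 1.24, 1.2, 1.16, 1.12]
[[-0.0, 0.0, -0.012], [-0.0, 0.001, -0.023], [0.0, 0.002, -0.034], [-0.0, 0.004, -0.046], [-0.0, 0.006, -0.057], [-0.0, 0.009, -0.068], [-0.0, 0.012, -0.079], [0.0, 0.015, -0.09], [-0.0, 0.019, -0.101], [0.0, 0.023, -0.112], [-0.0, 0.028, -0.122], [-0.0, 0.033, -0.133]]
[1.12, 1.077, 1.033, 0.99, 0.947, 0.903, 0.86, 0.817, 0.773, 0.73, 0.687, 0.643, 0.6]
[[0.0, 0.006, -0.011], [0.0, 0.013, -0.021], [0.0, 0.02, -0.032], [-0.0, 0.027, -0.042], [-0.0, 0.035, -0.052], [0.0, 0.043, -0.061], [0.0, 0.052, -0.07], [0.0, 0.061, -0.078], [0.0, 0.07, -0.087], [-0.0, 0.08, -0.094], [0.0, 0.09, -0.102], [0.0, 0.1, -0.109]]
[0.6, 0.55, 0.5, 0.45, 0.4, 0.35, 0.3, 0.25, 0.2, 0.15, 0.1, 0.05, 0.0]
[[0.0, 0.012, -0.007], [-0.0, 0.025, -0.014], [-0.0, 0.038, -0.02], [-0.0, 0.051, -0.026], [-0.0, 0.065, -0.031], [0.0, 0.079, -0.035], [0.0, 0.093, -0.038], [-0.0, 0.107, -0.041], [-0.0, 0.121, -0.043], [0.0, 0.135, -0.044], [-0.0, 0.15, -0.045], [0.0, 0.164, -0.045]]
```

Call:
move_arm(travel=[[0,0,-0.012],[0,0.001,-0.023],[0,0.002,-0.034],[0,0.004,-0.046],[0,0.006,-0.057],[0,0.009,-0.068],[0,0.012,-0.079],[0,0.015,-0.09],[0,0.019,-0.101],[0,0.023,-0.112],[0,0.028,-0.122],[0,0.033,-0.133]], angular=[[0,0,0],[0,0,0],[0,0,0],[0,0,0],[0,0,0],[0,0,0],[0,0,0],[0,0,0],[0,0,0],[0,0,0],[0,0,0],[0,0,0]], hand=[-0.7,-0.7,-0.7,-0.7,-0.7,-0.7,-0.7,-0.7,-0.7,-0.7,-0.7,-0.7])

```text
t: 22.45
ee_pos: [0.463, 0.0602, 0.1597]
eef_rot: [0.69, 0.724, -0.001, -0.001]
force: [-0.6, -0.2, 0.2]
opening: 0.179
grip_force: 60.0
```

Call:
move_arm(travel=[[0,0.006,-0.011],[0,0.013,-0.021],[0,0.02,-0.032],[0,0.027,-0.042],[0,0.035,-0.052],[0,0.043,-0.061],[0,0.052,-0.07],[0,0.061,-0.078],[0,0.07,-0.087],[0,0.08,-0.094],[0,0.09,-0.102],[0,0.1,-0.109]], angular=[[0,0,0],[0,0,0],[0,0,0],[0,0,0],[0,0,0],[0,0,0],[0,0,0],[0,0,0],[0,0,0],[0,0,0],[0,0,0],[0,0,0]], hand=[-0.7,-0.7,-0.7,-0.7,-0.7,-0.7,-0.7,-0.7,-0.7,-0.7,-0.7,-0.7])

```text
t: 23.65
ee_pos: [0.5415, 0.0628, 0.2471]
eef_rot: [0.69, 0.724, -0.004, -0.001]
force: [-8.3, -3.0, 9.1]
opening: 0.179
grip_force: 60.2
```

Run:
```python
from h import *
p=pose();s=r.read_state();print(p,s['force'],s['moment'],s['opening'],s['grip_force'],g(.6))
im,d=imaging.capture('scene');im2,d2=imaging.capture('top')
# bar on the -y half
for c,dd in(('scene',d),('top',d2)):
    P=[]
    for v in range(130,300):
        for u in range(200,330):
            if dd[v,u]>0:
                q=pt(c,u,v,dd[v,u]); e=q[:2]-N; P.append((e@ex,e@ey,q[2]))
    P=np.array(P);b=P[(P[:,1]<-.03)&(P[:,1]>-.072)&(P[:,2]>.12)&(P[:,2]<.34)&(abs(P[:,0])<.2)]
    print(c,len(b),np.median(b,0).round(4) if len(b) else '')
```

```text
(np.float64(0.5415), np.float64(0.0628), np.float64(0.2471), np.float64(1.6178)) [-8.31096517 -2.96749253  9.09999581] [-0.59738487  2.18734605 -0.01108501] 0.17946678078036357 60.20593523826847 (np.float64(0.5443), np.float64(0.0638), np.float64(0.2603), 1.6178)
scene 100 [-0.0007 -0.0528  0.2843]
top 6 [ 0.0021 -0.069   0.284 ]
```

Call:
move_arm(travel=[[0,0.012,-0.007],[0,0.025,-0.014],[0,0.038,-0.02],[0,0.051,-0.026],[0,0.065,-0.031],[0,0.079,-0.035],[0,0.093,-0.038],[0,0.107,-0.041],[0,0.121,-0.043],[0,0.135,-0.044],[0,0.15,-0.045],[0,0.164,-0.045]], angular=[[0,0,0],[0,0,0],[0,0,0],[0,0,0],[0,0,0],[0,0,0],[0,0,0],[0,0,0],[0,0,0],[0,0,0],[0,0,0],[0,0,0]], hand=[-0.7,-0.7,-0.7,-0.7,-0.7,-0.7,-0.7,-0.7,-0.7,-0.7,-0.7,-0.7])

```text
t: 24.95
ee_pos: [0.6757, 0.0685, 0.2842]
eef_rot: [0.691, 0.723, -0.001, 0.001]
force: [-13.0, -4.0, 14.8]
opening: 0.184
grip_force: 60.8
```

Call:
move_arm(travel=[[0,0,0],[0,0,0],[0,0,0],[0,0,0]], angular=[[0,0,0],[0,0,0],[0,0,0],[0,0,0]], hand=[-0.7,-0.7,-0.7,-0.7], newtons=20)

```text
t: 25.35
ee_pos: [0.6755, 0.0686, 0.2838]
eef_rot: [0.691, 0.723, -0.001, 0.001]
force: [-4.2, -2.9, 5.8]
opening: 0.185
grip_force: 20.3
```

Run:
```python
from h import *
p=pose();s=r.read_state();print(p,s['force'],s['moment'],s['opening'],s['grip_force'],g(0))
im,d=imaging.capture('scene');im2,d2=imaging.capture('top')
for c,dd in(('scene',d),('top',d2)):
    P=[]
    for v in range(110,300):
        for u in range(200,340):
            if dd[v,u]>0:
                q=pt(c,u,v,dd[v,u]); e=q[:2]-N; P.append((e@ex,e@ey,q[2]))
    P=np.array(P);b=P[(P[:,1]<-.03)&(P[:,1]>-.072)&(P[:,2]>.12)&(P[:,2]<.34)&(abs(P[:,0])<.2)]
    print(c,len(b),np.median(b,0).round(4) if len(b) else '')
```

```text
(np.float64(0.6755), np.float64(0.0686), np.float64(0.2838), np.float64(1.6168)) [-4.16685525 -2.87517227  5.76855897] [-0.5412937   0.63090618  0.00958036] 0.18507991380751085 20.32262820750475 (np.float64(0.6754), np.float64(0.07), np.float64(0.2959), 1.6178)
scene 108 [ 0.1321 -0.0528  0.3228]
top 1 [ 0.1331 -0.0718  0.3226]
```

The lever is back at its rest position. Release, rise, turn and go back over the nest.

Call:
move_arm(travel=[[0,0,0],[0,0,0],[0,0,0],[0,0,0],[0,0,0],[0,0,-0.04],[0,0,-0.09],[0,0,-0.14],[0,0,-0.19],[0,0,-0.2],[0,0,-0.2],[0,0,-0.2]], angular=[[0,0,0],[0,0,0],[0,0,0],[0,0,0],[0,0,0],[0,0,0],[0,0,0],[0,0,0],[0,0,0],[0,0,0],[0,0,0],[0,0,0]], hand=[-0.5,0,0.5,1,1,1,1,1,1,1,1,1])

```text
t: 26.65
ee_pos: [0.6751, 0.0699, 0.4412]
eef_rot: [0.69, 0.724, -0.001, -0.001]
force: [0.3, 0.6, -0.9]
opening: 1.002
grip_force: 0.0
```

Run:
```python
from h import *
p=pose();s=r.read_state();print(p,s['force'],s['opening'])
plan(p,(.5497,.0187,p[2],.047),(.5497,.0187,.2,.047))
```

```text
(np.float64(0.6751), np.float64(0.0699), np.float64(0.4412), np.float64(1.6184)) [ 0.32115031  0.64370356 -0.85205473] 1.0019050650207357
(0.5497, 0.0187, np.float64(0.4412), 0.047) travel [-0.0565, -0.1596, -0.0] ang_z 0.5002
(0.5497, 0.0187, 0.2, 0.047) travel [-0.0565, -0.1596, 0.3015] ang_z 0.5002
```

Call:
move_arm(travel=[[-0.0565,-0.1596,0],[-0.0565,-0.1596,0],[-0.0565,-0.1596,0],[-0.0565,-0.1596,0],[-0.0565,-0.1596,0],[-0.0565,-0.1596,0],[-0.0565,-0.1596,0],[-0.0565,-0.1596,0],[-0.0565,-0.1596,0],[-0.0565,-0.1596,0.05],[-0.0565,-0.1596,0.1],[-0.0565,-0.1596,0.15]], angular=[[0,0,0.5],[0,0,0.5],[0,0,0.5],[0,0,0.5],[0,0,0.5],[0,0,0.5],[0,0,0.5],[0,0,0.5],[0,0,0.5],[0,0,0.5],[0,0,0.5],[0,0,0.5]], hand=[1,1,1,1,1,1,1,1,1,1,1,1])

```text
t: 27.85
ee_pos: [0.5487, 0.0184, 0.3199]
eef_rot: [1.0, 0.023, -0.001, 0.0]
force: [0.5, 0.0, 0.2]
opening: 0.999
grip_force: 0.0
```

Call:
move_arm(travel=[[0,0,0.05],[0,0,0.1],[0,0,0.15],[0,0,0.15],[0,0,0.15],[0,0,0.15]], angular=[[0,0,0],[0,0,0],[0,0,0],[0,0,0],[0,0,0],[0,0,0]], hand=[1,1,1,1,1,1])

```text
t: 28.45
ee_pos: [0.5512, 0.019, 0.2044]
eef_rot: [1.0, 0.023, 0.001, -0.0]
force: [0.4, -0.6, 0.8]
opening: 0.997
grip_force: 0.0
```

Run:
```python
from h import *
p=pose();s=r.read_state();print(p,s['force'],s['opening'])
plan(p,(.5497,.0187,.0388,.047))
```

```text
(np.float64(0.5512), np.float64(0.019), np.float64(0.2044), np.float64(0.047)) [ 0.36524657 -0.55459236  0.77736447] 0.9973257315543291
(0.5497, 0.0187, 0.0388, 0.047) travel [-0.0019, 0.0003, 0.207] ang_z -0.0
```

Call:
move_arm(travel=[[0,0,0.05],[0,0,0.1],[0,0,0.14],[0,0,0.165],[0,0,0.18],[0,0,0.19],[0,0,0.195],[0,0,0.195],[0,0,0.195],[0,0,0.195]], angular=[[0,0,0],[0,0,0],[0,0,0],[0,0,0],[0,0,0],[0,0,0],[0,0,0],[0,0,0],[0,0,0],[0,0,0]], hand=[1,1,1,1,1,1,1,1,1,1])

```text
t: 29.45
ee_pos: [0.5508, 0.0189, 0.0477]
eef_rot: [1.0, 0.024, 0.001, -0.0]
force: [0.3, -0.0, 0.6]
opening: 1.004
grip_force: 0.0
```

Call:
move_arm(travel=[[-0.0014,0,0.006],[-0.0014,0,0.011],[-0.0014,0,0.011],[-0.0014,0,0.011],[-0.0014,0,0.011],[-0.0014,0,0.011],[-0.0014,0,0.011],[-0.0014,0,0.011],[-0.0014,0,0.011],[-0.0014,0,0.011],[-0.0014,0,0.011]], angular=[[0,0,0],[0,0,0],[0,0,0],[0,0,0],[0,0,0],[0,0,0],[0,0,0],[0,0,0],[0,0,0],[0,0,0],[0,0,0]], hand=[1,1,1,-0.2,-0.2,-0.2,-0.2,-0.2,-0.2,-0.2,-0.2], newtons=25)

```text
t: 30.55
ee_pos: [0.5492, 0.0188, 0.0382]
eef_rot: [1.0, 0.024, 0.0, 0.0]
force: [0.3, -0.4, 1.1]
opening: 0.63
grip_force: 25.0
```

Run:
```python
from h import *
p=pose();s=r.read_state();print(p,s['force'],s['opening'],s['grip_force'])
# refine slot: three marks in first top picture -> tray frame
M=np.array([[.4636,-.1776],[.4488,-.2618],[.4342,-.3454]]);ty=M[0]-M[2];ty/=np.linalg.norm(ty);tx=np.array([ty[1],-ty[0]])
c=M.mean(0); sl=c+ty*.085+tx*.052; psi=np.arctan2(ty[1],ty[0]); print('slot',sl,'tray yaw',psi-np.pi/2)
# check: green die in its slot (ring z .034), with slot_green at c-ty*.085+tx*.052
print('green slot',c-ty*.085+tx*.052,'green die',[atz('top',u,v,.034)[:2].round(4) for u,v in((394,256.5),)])
sl=(sl+[.0,.0018]).round(4)
plan(p,(*p[:2],.2,p[3]),(*sl,.2,round(psi,3)))
```

```text
(np.float64(0.5492), np.float64(0.0188), np.float64(0.0382), np.float64(0.0472)) [ 0.28572089 -0.37219702  1.12281991] 0.6301552975007296 24.999992614611983
slot [ 0.51475571 -0.18684952] tray yaw -0.17344804292767324
green slot [ 0.48541716 -0.35429877] green die [array([ 0.4841, -0.3532])]
(np.float64(0.5492), np.float64(0.0188), 0.2, np.float64(0.0472)) travel [0.0, 0.0, -0.2022] ang_z -0.0
(np.float64(0.5148), np.float64(-0.185), 0.2, np.float64(1.397)) travel [-0.055, 0.2524, -0.2022] ang_z -0.4297
```

Run:
```python
from h import *
c0=np.array([.5138,-.1885]);y=-.1735;tx=np.array([np.cos(y),np.sin(y)]);ty=np.array([-tx[1],tx[0]])
o=[]
for c in('top','scene'):
    im=np.load(f'{c}0.npz')['im'];n=400;k=4 # 4 px/mm, +-50mm; up = +x, left = +y
    mu=np.zeros((n,n),np.float32);mv=mu.copy()
    for i in range(n):
        for j in range(n):
            w=c0+tx*(200-i)/k/1000+ty*(200-j)/k/1000
            mu[i,j],mv[i,j]=px(c,np.append(w,.014))
    R=cv2.remap(im,mu,mv,cv2.INTER_CUBIC);R=cv2.normalize(R,None,0,255,cv2.NORM_MINMAX)
    G=cv2.cvtColor(R,cv2.COLOR_BGR2GRAY).astype(float)
    for name,pr in(('x',G[:,140:260].mean(1)),('y',G[140:260].mean(0))):
        print(c,name,[(round((200-i)/k,1),int(pr[i])) for i in range(0,400,8)])
    for t in range(0,400,40): cv2.line(R,(t,0),(t,6 if t!=200 else 30),(0,0,255),1);cv2.line(R,(0,t),(6 if t!=200 else 30,t),(0,0,255),1)
    o.append(R)
cv2.imwrite('pics/slot.png',np.hstack(o))
```

```text
top x [(50.0, 183), (48.0, 180), (46.0, 178), (44.0, 178), (42.0, 181), (40.0, 186), (38.0, 188), (36.0, 181), (34.0, 169), (32.0, 163), (30.0, 168), (28.0, 184), (26.0, 195), (24.0, 198), (22.0, 199), (20.0, 198), (18.0, 197), (16.0, 195), (14.0, 193), (12.0, 190), (10.0, 189), (8.0, 187), (6.0, 183), (4.0, 177), (2.0, 172), (0.0, 171), (-2.0, 172), (-4.0, 176), (-6.0, 177), (-8.0, 175), (-10.0, 174), (-12.0, 173), (-14.0, 176), (-16.0, 179), (-18.0, 182), (-20.0, 182), (-22.0, 180), (-24.0, 179), (-26.0, 182), (-28.0, 186), (-30.0, 188), (-32.0, 186), (-34.0, 175), (-36.0, 165), (-38.0, 164), (-40.0, 168), (-42.0, 157), (-44.0, 113), (-46.0, 73), (-48.0, 67)]
top y [(50.0, 180), (48.0, 180), (46.0, 180), (44.0, 177), (42.0, 174), (40.0, 170), (38.0, 174), (36.0, 173), (34.0, 148), (32.0, 132), (30.0, 156), (28.0, 179), (26.0, 180), (24.0, 179), (22.0, 180), (20.0, 179), (18.0, 178), (16.0, 178), (14.0, 178), (12.0, 179), (10.0, 180), (8.0, 179), (6.0, 179), (4.0, 179), (2.0, 178), (0.0, 179), (-2.0, 180), (-4.0, 179), (-6.0, 179), (-8.0, 179), (-10.0, 180), (-12.0, 180), (-14.0, 18
[... 884 characters left out ...]
 (-46.0, 62), (-48.0, 62)]
scene y [(50.0, 215), (48.0, 190), (46.0, 175), (44.0, 172), (42.0, 173), (40.0, 175), (38.0, 177), (36.0, 179), (34.0, 167), (32.0, 135), (30.0, 107), (28.0, 110), (26.0, 143), (24.0, 169), (22.0, 175), (20.0, 175), (18.0, 173), (16.0, 172), (14.0, 173), (12.0, 175), (10.0, 174), (8.0, 173), (6.0, 173), (4.0, 174), (2.0, 175), (0.0, 174), (-2.0, 173), (-4.0, 174), (-6.0, 174), (-8.0, 174), (-10.0, 174), (-12.0, 174), (-14.0, 174), (-16.0, 174), (-18.0, 174), (-20.0, 174), (-22.0, 173), (-24.0, 174), (-26.0, 175), (-28.0, 175), (-30.0, 177), (-32.0, 180), (-34.0, 175), (-36.0, 151), (-38.0, 117), (-40.0, 109), (-42.0, 138), (-44.0, 168), (-46.0, 178), (-48.0, 180)]
```

View pics/slot.png

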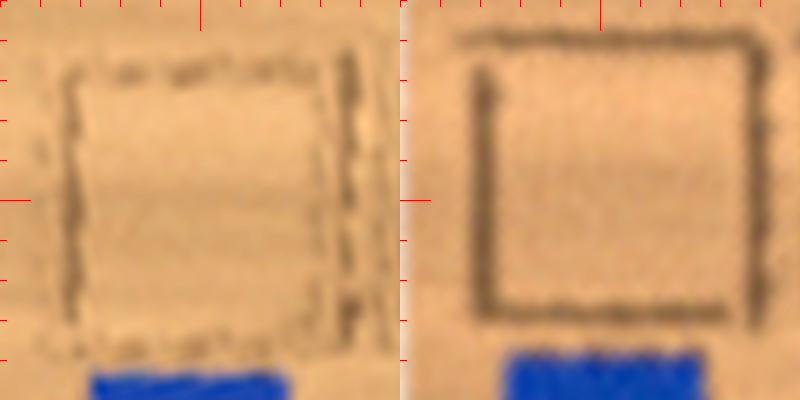

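The rectified views (top on the left, scene on the right) show the blue slot's lip lines. In the top view they lie at about +32/-37 mm along x. Along y the lines sit about 3 mm to +y of my guess once the lip shadows are allowed for. That agrees with the mark, so the slot centre is about (0.5144, -0.1853) with yaw -0.1735.

Call:
move_arm(travel=[[0,0,-0.01],[0,0,-0.03],[0,0,-0.07],[0,0,-0.12],[0,0,-0.17],[0,0,-0.2022],[0,0,-0.2022]], angular=[[0,0,0],[0,0,0],[0,0,0],[0,0,0],[0,0,0],[0,0,0],[0,0,0]], hand=[-0.2,-0.2,-0.2,-0.2,-0.2,-0.2,-0.2])

```text
t: 31.25
ee_pos: [0.5513, 0.0191, 0.2038]
eef_rot: [1.0, 0.023, 0.004, -0.0]
force: [0.7, 0.1, -1.6]
opening: 0.628
grip_force: 25.0
```

Call:
move_arm(travel=[[-0.0556,0.2529,0],[-0.0556,0.2529,0],[-0.0556,0.2529,0],[-0.0556,0.2529,0],[-0.0556,0.2529,0],[-0.0556,0.2529,0],[-0.0556,0.2529,0],[-0.0556,0.2529,0],[-0.0556,0.2529,0],[-0.0556,0.2529,0],[-0.0556,0.2529,0],[-0.0556,0.2529,0]], angular=[[0,0,-0.43],[0,0,-0.43],[0,0,-0.43],[0,0,-0.43],[0,0,-0.43],[0,0,-0.43],[0,0,-0.43],[0,0,-0.43],[0,0,-0.43],[0,0,-0.43],[0,0,-0.43],[0,0,-0.43]], hand=[-0.2,-0.2,-0.2,-0.2,-0.2,-0.2,-0.2,-0.2,-0.2,-0.2,-0.2,-0.2])

```text
t: 32.45
ee_pos: [0.5138, -0.1853, 0.1995]
eef_rot: [0.766, 0.643, -0.0, -0.0]
force: [-0.1, -0.6, -1.5]
opening: 0.628
grip_force: 25.0
```

Call:
move_arm(travel=[[0,0,0.04],[0,0,0.08],[0,0,0.12],[0,0,0.15],[0,0,0.18],[0,0,0.19],[0,0,0.19],[0,0,0.19]], angular=[[0,0,0],[0,0,0],[0,0,0],[0,0,0],[0,0,0],[0,0,0],[0,0,0],[0,0,0]], hand=[-0.2,-0.2,-0.2,-0.2,-0.2,-0.2,-0.2,-0.2])

```text
t: 33.25
ee_pos: [0.5149, -0.1853, 0.0487]
eef_rot: [0.766, 0.643, 0.0, 0.001]
force: [0.1, 0.9, -1.0]
opening: 0.627
grip_force: 25.0
```

Run:
```python
from h import *
p=pose();s=r.read_state();print(p,s['force'],s['opening'],s['grip_force'])
plan(p,(.5144,-.1853,.022,1.397),(.5144,-.1853,.0165,1.397))
```

```text
(np.float64(0.5149), np.float64(-0.1853), np.float64(0.0487), np.float64(1.3977)) [ 0.06734592  0.9482799  -0.99731342] 0.6272266928014599 25.000020833685994
(0.5144, -0.1853, 0.022, 1.397) travel [-0.0001, -0.0006, 0.0334] ang_z 0.0002
(0.5144, -0.1853, 0.0165, 1.397) travel [-0.0001, -0.0006, 0.0402] ang_z 0.0002
```

Call:
move_arm(travel=[[0,0,0.015],[0,0,0.026],[0,0,0.033],[0,0,0.036],[0,0,0.038],[0,0,0.038],[0,0,0.038]], angular=[[0,0,0],[0,0,0],[0,0,0],[0,0,0],[0,0,0],[0,0,0],[0,0,0]], hand=[-0.2,-0.2,-0.2,-0.2,-0.2,-0.2,-0.2])

```text
t: 33.95
ee_pos: [0.5144, -0.1854, 0.0177]
eef_rot: [0.765, 0.643, 0.0, 0.0]
force: [1.4, -0.2, -1.2]
opening: 0.63
grip_force: 25.0
```

Run:
```python
from h import *
p=pose();s=r.read_state();print(p,s['force'],s['moment'],s['opening'],s['grip_force'])
```

```text
(np.float64(0.5144), np.float64(-0.1854), np.float64(0.0177), np.float64(1.3981)) [ 1.43456976 -0.22356148 -1.17242843] [-0.00766545 -0.08437461  0.04923808] 0.6299559694113986 24.99993123114109
```

The underside is at about 9.5 mm with no contact, so it is inside the lip. Set it down, release, and rise.

Call:
move_arm(travel=[[0,0,0.001],[0,0,0.0018],[0,0,0.0018],[0,0,0.0018],[0,0,0.0018],[0,0,0.0018],[0,0,0.0018],[0,0,0.0018],[0,0,0.0018]], angular=[[0,0,0],[0,0,0],[0,0,0],[0,0,0],[0,0,0],[0,0,0],[0,0,0],[0,0,0],[0,0,0]], hand=[-0.2,-0.2,-0.2,-0.2,0.3,0.8,1,1,1])

```text
t: 34.85
ee_pos: [0.5143, -0.1854, 0.0161]
eef_rot: [0.765, 0.643, 0.0, 0.0]
force: [-0.2, 0.6, -0.8]
opening: 0.987
grip_force: 0.0
```

Call:
move_arm(travel=[[0,0,-0.02],[0,0,-0.06],[0,0,-0.12],[0,0,-0.18],[0,0,-0.24],[0,-0.1,-0.3],[0,-0.15,-0.36],[0,-0.15,-0.4],[0,-0.15,-0.4],[0,-0.15,-0.4],[0,-0.15,-0.4],[0,-0.15,-0.4]], angular=[[0,0,0],[0,0,0],[0,0,0],[0,0,0],[0,0,0],[0,0,0],[0,0,0],[0,0,0],[0,0,0],[0,0,0],[0,0,0],[0,0,0]], hand=[1,1,1,1,1,1,1,1,1,1,1,1])

```text
t: 36.05
ee_pos: [0.3958, -0.1649, 0.335]
eef_rot: [0.765, 0.643, -0.0, -0.001]
force: [0.3, 0.2, -0.3]
opening: 1.004
grip_force: 0.0
```

Run:
```python
from h import *
p=pose();s=r.read_state();print(p,s['force'],s['opening'])
im,d=imaging.capture('scene');im0=np.load('scene0.npz')['im']
H=cv2.cvtColor(im,cv2.COLOR_BGR2HSV)
def stat(u0,u1,v0,v1,zmin=.0):
    P=np.array([[*pt('scene',u,v,d[v,u]),u,v] for v in range(v0,v1) for u in range(u0,u1) if d[v,u]>0]);return P
c=np.array([.5144,-.1853]);uv=px('scene',np.append(c,.034));print('die px',uv)
u,v=map(int,uv);P=stat(u-25,u+25,v-25,v+25)
rr=np.hypot(*(P[:,:2]-c).T)
for lo,hi in((0,.013),(.017,.026)):
    k=P[rr<hi];k=k[np.hypot(*(k[:,:2]-c).T)>=lo];A=np.c_[k[:,:2]-c,np.ones(len(k))];
    print(lo,hi,len(k),'median z',np.median(k[:,2]).round(4),'plane',np.linalg.lstsq(A,k[:,2],rcond=None)[0].round(3))
# blue ring centre
M=((H[...,0]>105)&(H[...,0]<130)&(H[...,1]>100));vv,uu=np.nonzero(M[v-14:v+14,u-18:u+18]);
Q=np.array([atz('scene',x+u-18,y+v-14,.034)[:2] for x,y in zip(uu,vv)]);Q=Q[np.hypot(*(Q-c).T)<.032];print('ring',len(Q),(Q.min(0)+Q.max(0))/2,Q.max(0)-Q.min(0))
# lever bar & other changes
P=stat(280,335,170,245);e=P[:,:2]-N;X,Y=e@ex,e@ey;b=(P[:,2]>.25)&(abs(Y)<.07)&(abs(X)<.2);print('bar',b.sum(),np.median(X[b]).round(4),np.median(P[b,2]).round(4))
D=cv2.absdiff(im,im0).max(2)>45;n,l,st,ce=cv2.connectedComponentsWithStats(D.astype(np.uint8));print([(st[i].tolist()) for i in range(1,n) if st[i,4]>25])
```

```text
(np.float64(0.3958), np.float64(-0.1649), np.float64(0.335), np.float64(1.398)) [ 0.30427335  0.17219355 -0.33358771] 1.0035519908567285
die px (np.float64(218.57108907974407), np.float64(284.9117975884561))
0 0.013 53 median z 0.034 plane [-0.01   0.003  0.034]
0.017 0.026 111 median z 0.0341 plane [-0.004  0.002  0.034]
ring 69 [ 0.5106859  -0.18575377] [0.05635264 0.04952714]
bar 418 0.132 0.3216
[[124, 29, 16, 21, 62], [159, 43, 12, 10, 26], [126, 53, 20, 16, 69], [146, 57, 11, 8, 40], [157, 114, 50, 91, 1706], [173, 183, 8, 8, 42], [302, 183, 19, 18, 212], [74, 202, 25, 19, 55], [106, 217, 23, 18, 53], [0, 237, 59, 53, 474], [13, 239, 79, 60, 620], [208, 278, 21, 23, 249], [73, 301, 76, 72, 2332]]
```

The die is flat with its top at 34 mm, the insert is flush at 34 mm, and the lever is at rest. Nothing else in the scene has changed apart from the robot.

```bash
python3 -c "
from bench import r
print(r.hand_in())"
```

```text
the job is handed in; nothing more can be done
None
```

The job is handed in at about 36 s: the blue die's insert is pressed flush, the lever is back up at rest, and the die stands flat in the blue slot; my last measurements support this, but no verdict came back.

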